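Pack the charged battery and shut the box

ROBOT

A 6-joint arm with a two-finger parallel gripper is mounted at the origin on the work surface. World frame = base frame: x ahead of the robot, y to its left, z up, the work surface at z = 0. Lengths are in mm, angles in rad, forces in N, time in s.
With the tool pointing down it reaches from about 325 to 850 mm from the base axis. Payload 4.4 kg.
Tool frame: the origin (TCP) lies on the centre line of the jaws, within the pads' length; the fingertips stand 14 mm ahead of it and the grasp point (between the pads) lies 5 mm behind it (ctrl.tips_ahead is the distance from the TCP to the fingertips, in mm); z points along the fingers, y is the line along which they close (so a half turn about z gives the same grasp; the last joint's range is limited). The gripper opens to 94 mm and grips with 3 to 60 N. Pads are 16 mm wide; open, the fingers measure 119 mm over their backs; the gripper's body (75 mm by 177 mm) begins 78 mm behind the grasp point.
Start: joints at [-1.446, 0.207, 1.542, -0, 1.393, -0.15], TCP at [156.016, -553.431, 219.447] pointing down, gripper open.
Joint ranges: [-2.73, 2.73], [-0.86, 2.22], [0.23, 2.46], [-1.11, 4.25], [0.08, 2.63], [-2.82, 2.82]. Speed limits (rad/s): [2.79, 2.79, 3.14, 3.14, 3.14, 3.14].

INTERFACE

Orientations are given as a unit quaternion [w, x, y, z].
In Python, from cell import read_state, vision, order, ctrl gives the robot as it stands.
- The arm moves only by the tool apply_moves, never from a script. Its argument "targets" is a list of rows, each an object with "claw": the finger opening in mm, from 0 to 94; "dp": the shift along the tool's x, y, z as a fraction of full scale, a list of three; "rot": the turn, a rotation vector about the tool's x, y, z as a fraction of full scale, a list of three. In form: [{"claw": claw, "dp": [dx, dy, dz], "rot": [rx, ry, rz]}, ...]. A call has 1 to 10 rows; each row shifts and turns the commanded pose from where the row before left it, along the tool's axes as they then stand; what a row does not reach is not made up. Full scale, the value 1, is 50 cm for a shift and 60 degrees for a turn. A row lasts 1/8 s, in which the tool goes at most 62.5 mm and 10.7 degrees, less where a joint would pass 70% of its speed; a pose out of reach is approached as far as the arm can. A call with a number of a shift or a turn outside -1 to 1 is refused whole. A call with a gripper value outside its range is refused whole. The fingers move at their own pace and stop on an object; the grip force is fixed at half the most. Time passes only in rows, so rows that do not move let the fingers close. It gives the time, the measured TCP pose, the force, the opening and the grip force at its end, in the units of the state.
- read_state(): the state, without advancing time (a new reading comes with each control period).
- vision.capture(name): name is "side" or "top"; returns a dict with "image" (400x640x3 uint8, blue, green, red), "range_z" (400x640 float32, mm along the optical axis (not along the pixel's ray), 0 where there is no reading), "intrinsics" (3x3 intrinsics, pixels), "world_from_camera" (4x4, takes a point from camera to world coordinates). Camera axes: x right, y down, z forward; pixel columns grow to the right and rows downward; lengths in mm; the calibration is good to about 2 mm. A picture is of the moment at which its call begins.
- order.job_done(): hands the job in; it is judged then, once.
The state is a dict: "time": time; "q": joint angles; "dq": joint speeds; "effort": joint torques, N m; "tcp_pos": TCP position; "orientation": TCP orientation; "ft_force": force on the tool from outside, world axes, zero at the start; "wrist_torque": the same for the moment, N m; "grip_width": opening from 0.0 (shut) to 1.0 (fully open); "grip_force": force on a finger pad.
Only numpy, scipy, OpenCV 4.12 (cv2) and the standard library are available. Lean on these libraries where they do the work, as an engineer would, in place of code of your own. Each camera call takes 0.05 s, during which the arm holds its last target. There are 200 camera calls.

TASK

Swing the lid of the blue transport box open, right back past upright until it leans on its stop and stays open by itself. Then take the yellow battery pack from its charging cradle (it is hooked in: its far end must tilt up over the kerb before its toe comes out from under the red lip), set it down flat on the box floor beside the green pack without dropping it, and let go. Last, lower the lid gently, never letting it drop, until it is fully shut; leave the green and grey packs where they are.

Things in the scene. Friction and masses are not known exactly. Their poses are not given: they have to be found in the camera images.
- box: Blue open-topped box fixed on the bench, outside 180 (its x) x 240 (its y) x 85 mm high, walls and floor 5 mm thick. Origin: centre of underside, z up. The -x side is its front (lid handle), facing roughly the robot's left (world +y); the lid hinge runs along y on top of its +x side. The half with y > 0 is empty, the green pack stands in the half with y < 0; no divider.
- lid (a joint): Lid angle in rad: 0 shut, 1.8 fully open, leaning past upright on its stop, where its own weight keeps it. Below about 1.55 it falls shut if let go (0.2 kg, hardly any friction). The lid is a blue plate 8 mm thick that covers the box with 3 mm overhang.
- lid_handle (a point): Middle of the lid's handle: round steel bar, 10 mm diameter, 110 mm long, parallel to the box's y, held in front of the lid's front edge by a rod at each end (a loop in the plane of the lid; free gap to the lid edge 32 mm). 220 mm from the hinge axis, 90 mm above the bench when shut. Can be pinched from above at any lid angle, the bar turning between the pads.
- lid_hinge (a point): Point on the lid's hinge axis, midway along it, 90 mm above the bench. From here the handle lies 220 mm towards the box's -x when shut, and swings up and over towards the box's +x as the lid opens.
- battery: The yellow battery pack: block 90 (x) x 56 (y) x 45 mm high, 0.35 to 0.57 kg, with a black toe 30 mm wide, 6 mm thick (4 to 10 mm above the underside) sticking out 10 mm from its -x end. Origin: centre of the block's underside, z up. Stands in the green-lamp cradle, axes parallel to it, toe towards the robot; grip it across y from above.
- cradle: Black charging cradle with a green lamp, fixed on the bench, 137 x 84 mm, holding the yellow pack. Origin: centre of the pack's place, at bench height; z up; -x end roughly towards the robot. Its floor is 12 mm above the bench; side ribs 6 mm high, 3 mm play. The grey pack's cradle is alike with an orange lamp, beside it to the left or right.
- cradle_lip (a point): Lower edge of the red lip at the cradle's near (-x) end, 47 mm from its origin, 16 mm above its floor. It covers 8 mm of the pack's toe, with 6 mm of air over the toe; a wall 10 mm behind this edge, top 22 mm above the floor. The pack comes out by turning its far end up some 14 degrees about the lower edge of its near end, drawing it 15 mm to the cradle's +x, then lifting.
- cradle_kerb (a point): Top inner edge of the kerb at the cradle's far (+x) end: 48 mm from its origin, 10 mm above its floor. It keeps the pack from sliding straight out.
- other: Grey battery pack of the same shape, still charging in the other cradle: leave alone. Origin: centre of its underside.
- packed: Green battery pack of the same shape already standing in the box, in its y < 0 half: leave alone. Origin: centre of its underside.
Things that resemble listed ones, but are neither listed nor needed, are in the scene too. Of the things that look like the battery, the smallest one is meant.

How it is judged:
By the outcome, as a careful person would: the job done as asked, in the order asked, and still so for the second after the job is handed in, with the robot touching nothing.
It also fails if it takes over 72 s, if anything falls off the work surface, if the arm or the gripper's body presses on something with over 40 N, if the wrist force passes 120 N, or if a joint passes its speed limit or range.

## Working session

There is one attempt and no reset: what is moved stays moved. The work goes in short steps, Python scripts to look and compute and a tool call to move; the robot and the scene stay as the last step left them, time stands still between calls to the robot, and variables do not carry over. Pictures are saved under pics/ and viewed, at most 10 in all, crops included, and the job is handed in when it is done.

Besides the shell and the picture viewer there is one more tool, called as name(argument=value, ...) on one line, values as JSON. apply_moves: Moves the arm, as the interface text tells. Its arguments: {"type":"object","properties":{"targets":{"type":"array"}},"required":["targets"]}

```bash
ls; mkdir -p pics; python3 - <<'E'
from cell import read_state, vision, order, ctrl
import cv2,numpy as np
s=read_state();print(s)
print(ctrl.tips_ahead)
for n in("top","side"):
    c=vision.capture(n);cv2.imwrite(f"pics/{n}0.png",c["image"]);np.savez(f"{n}0.npz",**c)
    print(c["intrinsics"],c["world_from_camera"].round(4).tolist())
E
```

```text
pics
{'time': 0.0, 'q': array([-1.44649877e+00,  2.07399516e-01,  1.54290244e+00, -4.86573621e-06,
        1.39349858e+00, -1.50484691e-01]), 'dq': array([ 0.00038113,  0.00037382, -0.00150755, -0.00012462, -0.0001382 ,
       -0.0002109 ]), 'effort': array([ 1.06145038e-03, -3.70867217e+01, -2.81420732e+01,  6.99071470e-02,
        3.59870971e-02, -1.64645830e-04]), 'tcp_pos': array([ 155.92046462, -552.67264657,  218.32684018]), 'orientation': array([-1.10387786e-03,  9.90576014e-01,  1.36959638e-01,  1.20600623e-05]), 'ft_force': array([ 0.70929917, -0.08105837,  0.57371614]), 'wrist_torque': array([ 0.02359163,  0.00827615, -0.00320782]), 'grip_force': 0.0, 'grip_width': 1.0021132409947289}
14.0
[[437.67710694   0.         319.38466461]
 [  0.         437.67710694 208.29456783]
 [  0.           0.           1.        ]] [[0.0056, -0.9877, 0.1563, 377.8778], [-1.0, -0.0059, -0.0015, 32.3532], [0.0024, -0.1563, -0.9877, 1157.5191], [0.0, 0.0, 0.0, 1.0]]
[[491.70655867   0.         327.71817174]
 [  0.         491.70655867 201.20786126]
 [  0.           0.           1.        ]] [[-0.7113, -0.3651, 0.6007, -134.022], [-0.7029, 0.376, -0.6038, 677.9285], [-0.0054, -0.8517, -0.5241, 638.7335], [0.0, 0.0, 0.0, 1.0]]
```

View pics/top0.png

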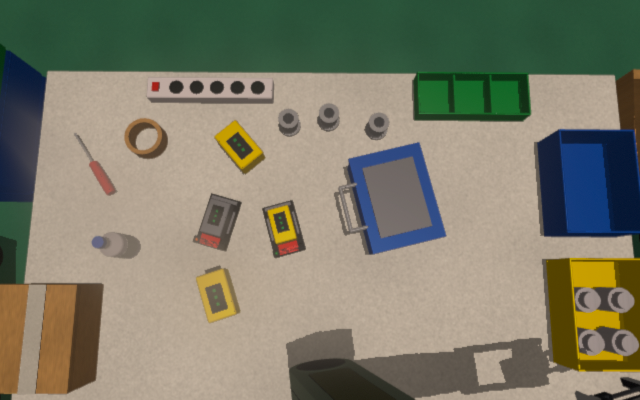

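View pics/side0.png

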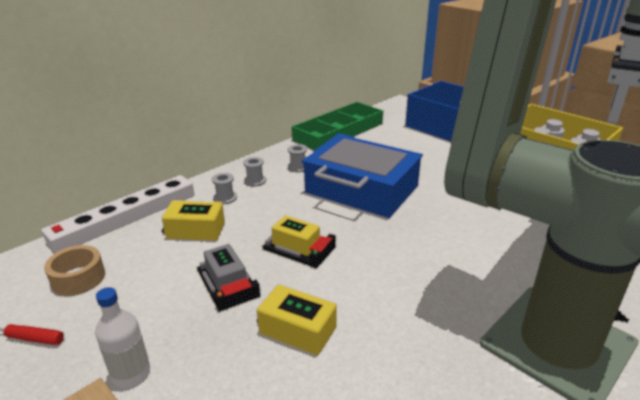

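The top view shows the box at about (397,198) with its handle at (347,208). The yellow pack in its cradle is at (283,228), with the red lip at (286,247). The grey pack is at (218,220), and the other yellow blocks are decoys.

```bash
cat > h.py <<'E'
import numpy as np,cv2
def load(n):
    c=np.load(n+".npz");return {k:c[k] for k in c}
def world(c):
    K=c["intrinsics"];T=c["world_from_camera"];z=c["range_z"]
    v,u=np.mgrid[:400,:640]
    p=np.stack([(u-K[0,2])/K[0,0]*z,(v-K[1,2])/K[1,1]*z,z],-1)
    return p@T[:3,:3].T+T[:3,3]
def plane(c,uv,z0):
    K=c["intrinsics"];T=c["world_from_camera"];uv=np.asarray(uv,float).reshape(-1,2)
    d=np.c_[(uv-K[:2,2])/[K[0,0],K[1,1]],np.ones(len(uv))]@T[:3,:3].T
    return T[:3,3]+d*((z0-T[2,3])/d[:,2])[:,None]
def rect(c,m,z0):
    cs,_=cv2.findContours(m.astype(np.uint8),cv2.RETR_EXTERNAL,cv2.CHAIN_APPROX_NONE)
    k=max(cs,key=cv2.contourArea).reshape(-1,2)
    return cv2.minAreaRect(plane(c,k,z0)[:,:2].astype(np.float32))
def show(r):
    b=cv2.boxPoints(r);e=b[1]-b[0];f=b[2]-b[1]
    print(np.round(r[0],1),[ (round(float(np.hypot(*x)),1),round(float(np.arctan2(x[1],x[0])),4)) for x in(e,f)])
E
python3 - <<'E'
from h import *
c=load("top0");W=world(c);im=c["image"];hsv=cv2.cvtColor(im,cv2.COLOR_BGR2HSV)
v,u=np.mgrid[:400,:640]
def box(a,b,e,f):return (u>=a)&(u<b)&(v>=e)&(v<f)
H,S,V=[hsv[...,i].astype(int) for i in range(3)]
# lid
m=box(325,455,135,260)&(abs(W[...,2]-93)<4)
print("lid z",np.median(W[m][:,2]),m.sum());m2=box(345,455,135,260)&(((H>100)&(H<130)&(S>120)));show(rect(c,m2,93))
m3=box(345,455,135,260)&(abs(W[...,2]-93)<5);show(rect(c,m3,93))
mh=box(325,352,170,250)&(W[...,2]>75);print("handle",mh.sum(),W[mh].min(0),W[mh].max(0),W[mh].mean(0))
my=box(255,310,195,262)&(H>20)&(H<35)&(S>140)&(V>90)
print("yel z",np.percentile(W[my][:,2],[10,50,90]))
show(rect(c,my&(W[...,2]>52),57))
mt=box(255,310,195,262)&(W[...,2]>53);show(rect(c,mt,57))
mr=box(255,310,225,262)&((H<8)|(H>172))&(S>140);print("red z",np.percentile(W[mr][:,2],[10,50,90]));show(rect(c,mr,34))
md=box(255,310,195,262)&(V<70);show(rect(c,md|my|mr,15))
print("decoys")
for b in((205,270,115,175),(190,245,265,330)):
    k=box(*b)&(H>20)&(H<35)&(S>140);print(np.percentile(W[k][:,2],50));show(rect(c,k,np.percentile(W[k][:,2],60)))
a=cv2.resize(im[190:265,190:320],None,fx=6,fy=6,interpolation=cv2.INTER_CUBIC);cv2.imwrite("pics/crop1.png",a)
E
```

```text
lid z 94.79456022249906 5273
[ 576.8 -157.8] [(184.6, -1.3272), (242.2, 0.2436)]
[ 571.3 -138.8] [(227.8, -1.3293), (246.0, 0.2415)]
handle 239 [377.87784606 -47.90383425  86.50798101] [ 643.77345086   32.35318742 1157.51906738] [547.81740137 -30.51568797 143.22622155]
yel z [54.26051089 57.50694605 60.33220462]
[511.1 126.4] [(55.8, -1.2942), (89.7, 0.2766)]
[511.1 126.4] [(55.8, -1.2942), (89.7, 0.2766)]
red z [31.69233858 34.9508179  37.51591566]
[454.4 110.6] [(50.2, -1.2857), (26.1, 0.2851)]
[502.9 121.4] [(78.2, -1.2388), (126.4, 0.332)]
decoys
59.92036534269198
[713.5 239.1] [(73.0, -0.8608), (129.6, 0.71)]
60.275870903083955
[333.9 284.3] [(70.0, -1.2436), (115.3, 0.3272)]
```

View pics/crop1.png

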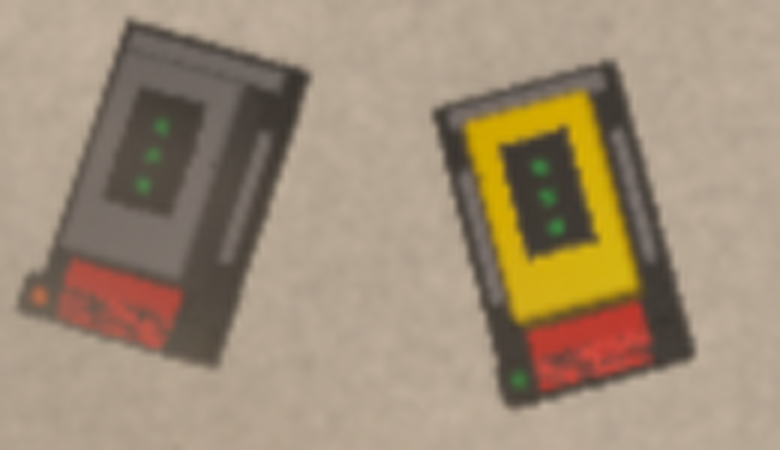

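The crop shows the grey cradle's orange lamp at lower left and the yellow cradle's green lamp at (518,380), with the yellow pack square in its cradle. Next I'll pin down the handle.

```bash
cat >> h.py <<'E'
from scipy.spatial.transform import Rotation as Rn
def rows(p0,R0,wps):
    """wps: list of (pos,R,n): n rows to each; prints rows in tool-frame fractions (rounded, tracked)"""
    p=np.array(p0,float);R=R0
    for pos,Rt,n in wps:
        pos=np.array(pos,float);ps=p.copy();Rs=R;rv=(Rs.inv()*Rt).as_rotvec()
        for i in range(1,n+1):
            tp=ps+(pos-ps)*i/n;tR=Rs*Rn.from_rotvec(rv*i/n)
            d=np.round(R.inv().apply(tp-p)/500,4);r=np.round((R.inv()*tR).as_rotvec()/np.radians(60),4)
            d+=0.;r+=0.
            p=p+R.apply(d*500);R=R*Rn.from_rotvec(r*np.radians(60))
            print('"dp":',d.tolist(),'"rot":',r.tolist())
    print("end",p.round(2),R.as_quat(scalar_first=True).round(5).tolist())
    return p,R
def down(h): # tool z down, tool x heading h
    return Rn.from_euler("z",h)*Rn.from_euler("x",np.pi)
E
python3 - <<'E'
from h import *
c=load("top0");W=world(c)
yaw=-1.328;ex=np.array([np.cos(yaw),np.sin(yaw)]);ey=np.array([-ex[1],ex[0]]);C=np.array([576.8,-157.8])
v,u=np.mgrid[:400,:640];P=plane(c,np.stack([u,v],-1).reshape(-1,2),90).reshape(400,640,3)
L=np.stack([(P[...,:2]-C)@ex,(P[...,:2]-C)@ey],-1)
m=(L[...,0]<-100)&(L[...,0]>-150)&(abs(L[...,1])<80)&(W[...,2]>70)&(W[...,2]<110)
print(m.sum(),np.percentile(L[m][:,0],[2,25,50,75,98]),np.percentile(L[m][:,1],[0,2,50,98,100]),np.median(W[m][:,2]))
b=m&(L[...,0]<-122);print("bar",b.sum(),np.median(L[b],0),np.polyfit(L[b][:,1],L[b][:,0],1))
g=cv2.cvtColor(c["image"],cv2.COLOR_BGR2GRAY)
for y in(-40,-20,0,20,40):
    # brightness along x
    xs=np.arange(-150,-85,3.);q=np.r_[[np.r_[C+ex*x+ey*y,90] for x in xs]]
    T=np.linalg.inv(c["world_from_camera"]);k=(q@T[:3,:3].T+T[:3,3])@c["intrinsics"].T;k=k[:,:2]/k[:,2:]
    print(y,cv2.remap(g,k[:,0].astype(np.float32),k[:,1].astype(np.float32),1).ravel().tolist())
H=C-130*ex;print("handle",H,"hinge",C+90*ex)
p0=[156.016,-553.431,219.447];R0=Rn.from_quat([0,.990576,.13696,0],scalar_first=True)
rows(p0,R0,[((*H,180),down(yaw+np.pi/2),11)])
E
```

```text
267 [-133.31813836 -130.03160341 -126.61129902 -121.03942206 -101.71794015] [-60.61513855 -59.5207911   -2.73913213  58.13263378  59.08079304] 94.37427415371212
bar 198 [-128.39053839   -2.44954126] [ 1.12234227e-03 -1.28356225e+02]
-40 [156, 109, 94, 107, 149, 144, 115, 127, 125, 147, 166, 167, 164, 150, 106, 93, 90, 62, 47, 49, 67, 79]
-20 [159, 110, 95, 106, 147, 144, 115, 127, 124, 144, 166, 167, 168, 160, 113, 95, 90, 62, 47, 49, 65, 79]
0 [164, 118, 96, 102, 141, 150, 115, 124, 125, 146, 169, 171, 170, 155, 104, 96, 91, 62, 47, 49, 65, 79]
20 [158, 104, 95, 105, 146, 156, 116, 123, 124, 148, 172, 174, 170, 156, 105, 95, 90, 64, 47, 49, 65, 77]
40 [161, 107, 98, 100, 106, 110, 107, 121, 117, 111, 113, 111, 121, 116, 104, 97, 91, 62, 49, 49, 65, 77]
handle [545.54567665 -31.6129671 ] hinge [ 598.43760847 -245.16025355]
"dp": [0.0939, -0.0721, 0.0072] "rot": [0.0, 0.0, 0.0028]
"dp": [0.0937, -0.0724, 0.0071] "rot": [0.0, 0.0, 0.0028]
"dp": [0.0935, -0.0726, 0.0072] "rot": [0.0, 0.0, 0.0027]
"dp": [0.0933, -0.0729, 0.0072] "rot": [0.0, 0.0, 0.0028]
"dp": [0.093, -0.0732, 0.0072] "rot": [0.0, 0.0, 0.0028]
"dp": [0.0929, -0.0735, 0.0071] "rot": [0.0, 0.0, 0.0028]
"dp": [0.0926, -0.0737, 0.0072] "rot": [0.0, 0.0, 0.0027]
"dp": [0.0925, -0.074, 0.0072] "rot": [0.0, 0.0, 0.0028]
"dp": [0.0922, -0.0743, 0.0071] "rot": [0.0, 0.0, 0.0028]
"dp": [0.092, -0.0745, 0.0072] "rot": [0.0, 0.0, 0.0028]
"dp": [0.0917, -0.0748, 0.0072] "rot": [0.0, 0.0, 0.0027]
end [545.54 -31.62 180.  ] [0.0, 0.99264, 0.12112, 0.0]
```

apply_moves(targets=[{"claw": 32, "dp": [0.0939, -0.0721, 0.0072], "rot": [0, 0, 0.003]}, {"claw": 32, "dp": [0.0937, -0.0724, 0.0072], "rot": [0, 0, 0.003]}, {"claw": 32, "dp": [0.0935, -0.0726, 0.0072], "rot": [0, 0, 0.003]}, {"claw": 32, "dp": [0.0933, -0.0729, 0.0072], "rot": [0, 0, 0.003]}, {"claw": 32, "dp": [0.093, -0.0732, 0.0072], "rot": [0, 0, 0.003]}, {"claw": 32, "dp": [0.0929, -0.0735, 0.0072], "rot": [0, 0, 0.003]}, {"claw": 32, "dp": [0.0926, -0.0737, 0.0072], "rot": [0, 0, 0.003]}, {"claw": 32, "dp": [0.0925, -0.074, 0.0072], "rot": [0, 0, 0.003]}, {"claw": 32, "dp": [0.0922, -0.0743, 0.0072], "rot": [0, 0, 0.003]}, {"claw": 32, "dp": [0.092, -0.0745, 0.0072], "rot": [0, 0, 0.003]}])

```text
time: 1.35
tcp_pos: [511.3, -77.6, 183.0]
orientation: [0.0, 0.993, 0.121, -0.0]
ft_force: [0.2, -0.7, 0.7]
grip_width: 0.337
grip_force: 0.0
```

apply_moves(targets=[{"claw": 32, "dp": [0.0917, -0.0748, 0.0072], "rot": [0, 0, 0]}, {"claw": 32, "dp": [0, 0, 0], "rot": [0, 0, 0]}, {"claw": 32, "dp": [0, 0, 0], "rot": [0, 0, 0]}])

```text
time: 1.72
tcp_pos: [545.4, -32.2, 179.2]
orientation: [0.0, 0.993, 0.122, -0.001]
ft_force: [-0.6, -1.0, -0.7]
grip_width: 0.339
grip_force: 0.0
```

```bash
python3 - <<'E'
from cell import *
from h import *
import cv2
s=read_state();print(s["time"],s["tcp_pos"],s["orientation"],s["grip_width"],s["q"],s["ft_force"])
c=vision.capture("side");cv2.imwrite("pics/s1.png",c["image"])
R=Rn.from_quat(s["orientation"],scalar_first=True);print(R.as_matrix().round(4))
E
```

```text
1.725 [545.38204127 -32.18063065 179.21794481] [ 4.52905061e-05  9.92564613e-01  1.21715569e-01 -8.97977203e-04] 0.3391855273129224 [-2.16964522e-01  1.83874412e-01  1.65479252e+00 -7.07554091e-04
  1.30458942e+00  1.10998217e+00] [-0.56777988 -0.95198365 -0.7058295 ]
[[ 9.704e-01  2.416e-01 -1.800e-03]
 [ 2.416e-01 -9.704e-01 -3.000e-04]
 [-1.800e-03 -1.000e-04 -1.000e+00]]
```

View pics/s1.png

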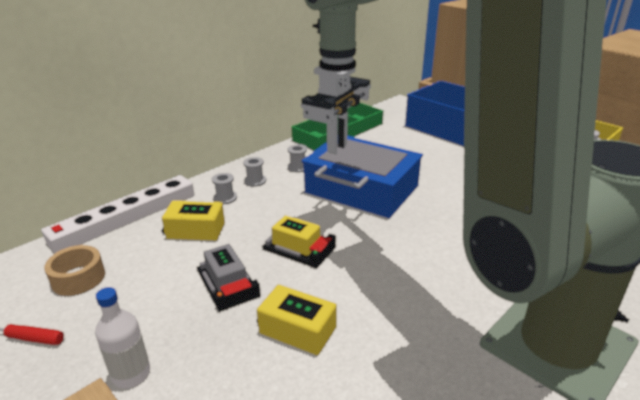

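The gripper stands over the box front, with the handle just in front at about (340,178). I'll descend and pinch.

apply_moves(targets=[{"claw": 32, "dp": [0, 0, 0.06], "rot": [0, 0, 0]}, {"claw": 32, "dp": [0, 0, 0.06], "rot": [0, 0, 0]}, {"claw": 32, "dp": [0, 0, 0.04], "rot": [0, 0, 0]}, {"claw": 32, "dp": [0, 0, 0.03], "rot": [0, 0, 0]}, {"claw": 32, "dp": [0, 0, 0], "rot": [0, 0, 0]}, {"claw": 0, "dp": [0, 0, 0], "rot": [0, 0, 0]}, {"claw": 0, "dp": [0, 0, 0], "rot": [0, 0, 0]}, {"claw": 0, "dp": [0, 0, 0], "rot": [0, 0, 0]}, {"claw": 0, "dp": [0, 0, 0], "rot": [0, 0, 0]}])

```text
time: 2.9
tcp_pos: [547.2, -32.9, 85.9]
orientation: [0.001, 0.993, 0.122, 0.001]
ft_force: [0.1, -4.0, 1.8]
grip_width: 0.096
grip_force: 30.0
```

```bash
python3 - <<'E'
from cell import *
from h import *
s=read_state();print(s["tcp_pos"],s["ft_force"],s["grip_width"],s["grip_force"])
# arc in tool frame: tool y=+box x?, tool z down
for n in (20,):
    a=np.linspace(0,1.8,n+1)
    x=-220*np.cos(a);z=220*np.sin(a)
    print(np.c_[np.diff(x),np.diff(z)].round(1).tolist())
    print((np.c_[np.diff(x),-np.diff(z)]/500).round(4).tolist())
E
```

```text
[547.16570172 -32.94493244  85.87693908] [ 0.13803394 -4.02085257  1.77785744] 0.09618014306783403 30.000462234020233
[[0.9, 19.8], [2.7, 19.6], [4.4, 19.3], [6.1, 18.8], [7.8, 18.2], [9.4, 17.4], [10.9, 16.5], [12.4, 15.5], [13.7, 14.3], [14.9, 13.0], [16.0, 11.6], [17.0, 10.1], [17.9, 8.5], [18.6, 6.9], [19.1, 5.2], [19.5, 3.5], [19.7, 1.7], [19.8, -0.1], [19.7, -1.9], [19.5, -3.6]]
[[0.0018, -0.0395], [0.0053, -0.0392], [0.0088, -0.0386], [0.0123, -0.0376], [0.0156, -0.0364], [0.0188, -0.0348], [0.0219, -0.033], [0.0247, -0.0309], [0.0274, -0.0286], [0.0299, -0.026], [0.0321, -0.0232], [0.034, -0.0202], [0.0357, -0.0171], [0.0371, -0.0138], [0.0382, -0.0104], [0.039, -0.0069], [0.0394, -0.0034], [0.0396, 0.0002], [0.0394, 0.0037], [0.0389, 0.0073]]
```

apply_moves(targets=[{"claw": 0, "dp": [0, 0.0018, -0.0395], "rot": [0, 0, 0]}, {"claw": 0, "dp": [0, 0.0053, -0.0392], "rot": [0, 0, 0]}, {"claw": 0, "dp": [0, 0.0088, -0.0386], "rot": [0, 0, 0]}, {"claw": 0, "dp": [0, 0.0123, -0.0376], "rot": [0, 0, 0]}, {"claw": 0, "dp": [0, 0.0156, -0.0364], "rot": [0, 0, 0]}])

```text
time: 3.52
tcp_pos: [552.9, -56.5, 180.6]
orientation: [0.003, 0.993, 0.121, 0.001]
ft_force: [6.1, -10.9, -9.8]
grip_width: 0.096
grip_force: 30.0
```

apply_moves(targets=[{"claw": 0, "dp": [0, 0.0188, -0.0348], "rot": [0, 0, 0]}, {"claw": 0, "dp": [0, 0.0219, -0.033], "rot": [0, 0, 0]}, {"claw": 0, "dp": [0, 0.0247, -0.0309], "rot": [0, 0, 0]}, {"claw": 0, "dp": [0, 0.0274, -0.0286], "rot": [0, 0, 0]}, {"claw": 0, "dp": [0, 0.0299, -0.026], "rot": [0, 0, 0]}])

```text
time: 4.15
tcp_pos: [567.0, -115.3, 254.5]
orientation: [0.001, 0.993, 0.121, 0.0]
ft_force: [9.2, -6.4, -13.6]
grip_width: 0.096
grip_force: 30.0
```

apply_moves(targets=[{"claw": 0, "dp": [0, 0.0321, -0.0232], "rot": [0, 0, 0]}, {"claw": 0, "dp": [0, 0.034, -0.0202], "rot": [0, 0, 0]}, {"claw": 0, "dp": [0, 0.0357, -0.0171], "rot": [0, 0, 0]}, {"claw": 0, "dp": [0, 0.0371, -0.0138], "rot": [0, 0, 0]}, {"claw": 0, "dp": [0, 0.0382, -0.0104], "rot": [0, 0, 0]}])

```text
time: 4.78
tcp_pos: [587.7, -198.6, 297.3]
orientation: [-0.002, 0.993, 0.122, -0.001]
ft_force: [5.7, -1.4, -14.0]
grip_width: 0.099
grip_force: 30.0
```

apply_moves(targets=[{"claw": 0, "dp": [0, 0.039, -0.0069], "rot": [0, 0, 0]}, {"claw": 0, "dp": [0, 0.0394, -0.0034], "rot": [0, 0, 0]}, {"claw": 0, "dp": [0, 0.0396, 0.0002], "rot": [0, 0, 0]}, {"claw": 0, "dp": [0, 0.0394, 0.0037], "rot": [0, 0, 0]}, {"claw": 0, "dp": [0, 0, 0], "rot": [0, 0, 0]}])

```text
time: 5.4
tcp_pos: [607.2, -276.9, 302.6]
orientation: [-0.0, 0.993, 0.121, 0.001]
ft_force: [4.9, 2.4, -8.0]
grip_width: 0.096
grip_force: 30.0
```

apply_moves(targets=[{"claw": 0, "dp": [0, 0.018, 0.0033], "rot": [0, 0, 0]}, {"claw": 0, "dp": [0, 0.018, 0.0036], "rot": [0, 0, 0]}, {"claw": 0, "dp": [0, 0, 0], "rot": [0, 0, 0]}])

```text
time: 5.78
tcp_pos: [611.5, -293.6, 299.7]
orientation: [0.0, 0.993, 0.121, 0.001]
ft_force: [3.9, 3.3, -5.7]
grip_width: 0.097
grip_force: 30.0
```

```bash
python3 - <<'E'
from cell import *
from h import *
s=read_state();p=s["tcp_pos"];print(p,s["ft_force"])
C=np.array([598.44,-245.16]);ex=np.array([.2416,-.9704]);x=(p[:2]-C)@ex;z=p[2]+5-90
print(x,z,np.hypot(x,z),np.pi-np.arctan2(z,x))
E
```

```text
[ 611.45116442 -293.64569296  299.70159188] [ 3.90926067  3.26922385 -5.7474705 ]
50.194013768612756 214.70159187733657 220.49084464636186 1.800456572190192
```

apply_moves(targets=[{"claw": 34, "dp": [0, 0, 0], "rot": [0, 0, 0]}, {"claw": 34, "dp": [0, 0, 0], "rot": [0, 0, 0]}, {"claw": 34, "dp": [0, 0, -0.03], "rot": [0, 0, 0]}, {"claw": 34, "dp": [0, 0, -0.06], "rot": [0, 0, 0]}, {"claw": 34, "dp": [0, 0, 0], "rot": [0, 0, 0]}])

```text
time: 6.4
tcp_pos: [612.1, -293.9, 349.5]
orientation: [0.003, 0.993, 0.121, 0.003]
ft_force: [-0.2, -0.2, 0.9]
grip_width: 0.363
grip_force: 0.0
```

```bash
python3 - <<'E'
from cell import *
from h import *
s=read_state();print(s["tcp_pos"],s["ft_force"],s["grip_width"])
rows(s["tcp_pos"],Rn.from_quat(s["orientation"],scalar_first=True),[((511.1,126.4,110),down(.279),9)])
E
```

```text
[ 612.13659156 -293.87411913  349.54488098] [-0.16243704 -0.19141674  0.86907266] 0.36306890771523237
"dp": [0.0004, -0.0964, 0.0526] "rot": [0.0007, -0.0006, -0.0038]
"dp": [0.0008, -0.0964, 0.0526] "rot": [0.0008, -0.0006, -0.0038]
"dp": [0.0012, -0.0963, 0.0527] "rot": [0.0007, -0.0006, -0.0038]
"dp": [0.0017, -0.0963, 0.0528] "rot": [0.0008, -0.0006, -0.0038]
"dp": [0.002, -0.0962, 0.0529] "rot": [0.0007, -0.0005, -0.0038]
"dp": [0.0025, -0.0962, 0.053] "rot": [0.0007, -0.0006, -0.0038]
"dp": [0.0029, -0.0961, 0.053] "rot": [0.0008, -0.0006, -0.0038]
"dp": [0.0033, -0.0961, 0.0531] "rot": [0.0007, -0.0006, -0.0038]
"dp": [0.0037, -0.096, 0.0531] "rot": [0.0007, -0.0006, -0.0038]
end [511.11 126.38 110.01] [2e-05, 0.99029, 0.13903, 0.0]
```

apply_moves(targets=[{"claw": 34, "dp": [0.0004, -0.0964, 0], "rot": [0, 0, -0.0038]}, {"claw": 84, "dp": [0.0008, -0.0964, 0.055], "rot": [0, 0, -0.0038]}, {"claw": 84, "dp": [0.0012, -0.0963, 0.06], "rot": [0, 0, -0.0038]}, {"claw": 84, "dp": [0.0017, -0.0963, 0.06], "rot": [0, 0, -0.0038]}, {"claw": 84, "dp": [0.002, -0.0962, 0.06], "rot": [0, 0, -0.0038]}, {"claw": 84, "dp": [0.0025, -0.0962, 0.06], "rot": [0, 0, -0.0038]}, {"claw": 84, "dp": [0.0029, -0.0961, 0.06], "rot": [0, 0, -0.0038]}, {"claw": 84, "dp": [0.0033, -0.0961, 0.06], "rot": [0, 0, -0.0038]}, {"claw": 84, "dp": [0.0037, -0.096, 0.06], "rot": [0, 0, -0.0038]}, {"claw": 84, "dp": [0, 0, 0], "rot": [0, 0, 0]}])

```text
time: 7.65
tcp_pos: [504.5, 130.6, 103.4]
orientation: [-0.0, 0.99, 0.142, -0.004]
ft_force: [0.4, -0.2, 0.5]
grip_width: 0.894
grip_force: 0.0
```

```bash
python3 - <<'E'
from cell import *
from h import *
s=read_state();print(s["tcp_pos"],s["ft_force"],s["grip_width"],s["orientation"],s["q"])
c=vision.capture("top");np.savez("top1.npz",**c)
a=cv2.resize(c["image"][100:300,230:530],None,fx=2.6,fy=2.6,interpolation=cv2.INTER_CUBIC);cv2.imwrite("pics/t1.png",a)
E
```

```text
[504.49443643 130.55447388 103.42498442] [ 0.41517522 -0.20883557  0.54769282] 0.8944638527236947 [-2.81094825e-04  9.89914604e-01  1.41615296e-01 -3.75574193e-03] [8.69547054e-02 2.26602929e-01 1.77664198e+00 1.61750271e-04
 1.14587881e+00 1.37349583e+00]
```

View pics/t1.png

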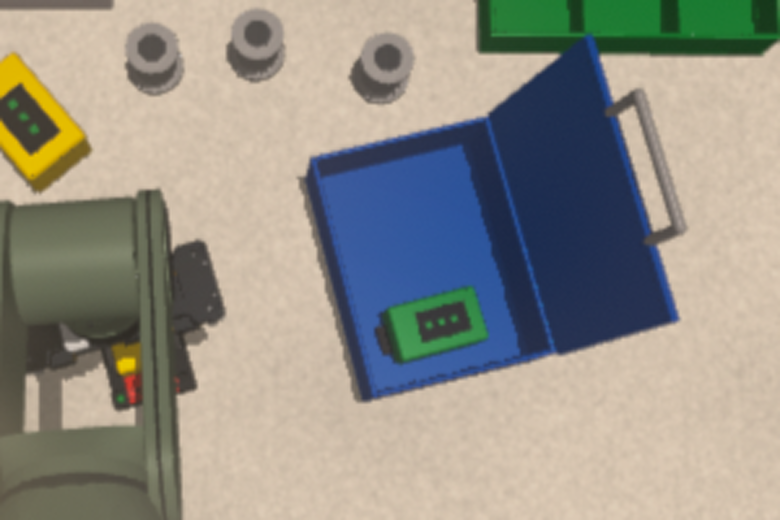

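The lid stays open by itself. The green pack sits in the near half of the box, lying along the box's x.

apply_moves(targets=[{"claw": 84, "dp": [0, 0, 0], "rot": [0, 0, 0]}])

```text
time: 7.82
tcp_pos: [509.8, 127.6, 107.6]
orientation: [0.0, 0.99, 0.139, 0.001]
ft_force: [0.5, 0.2, 0.1]
grip_width: 0.897
grip_force: 0.0
```

```bash
cat > st.py <<'E'
from cell import *
from h import *
def st():
    s=read_state();R=Rn.from_quat(s["orientation"],scalar_first=True);M=R.as_matrix()
    print(round(s["time"],2),s["tcp_pos"].round(2),"zaxis",M[:,2].round(4),"head",round(float(np.arctan2(M[1,0],M[0,0])),4),"F",s["ft_force"].round(1),"w",round(s["grip_width"]*94,1),s["grip_force"])
    return s["tcp_pos"],R
if __name__=="__main__": st()
E
python3 - <<'E'
from st import *
st();s=read_state();print(s["dq"].round(4),s["q"])
c=load("top1");W=world(c)
yaw=-1.328;ex=np.array([np.cos(yaw),np.sin(yaw)]);ey=np.array([-ex[1],ex[0]])
im=c["image"];hsv=cv2.cvtColor(im,cv2.COLOR_BGR2HSV);H,S,V=[hsv[...,i].astype(int) for i in range(3)]
v,u=np.mgrid[:400,:640]
m=(u>370)&(u<425)&(v>200)&(v<245)&(H>45)&(H<80)&(S>80)
k=m&(W[...,2]>46);print(np.median(W[k][:,2]));r=rect(c,k,50);show(r)
B=np.array([576.8,-157.8]);d=np.array(r[0])-B;print("green box-frame",d@ex,d@ey)
# box top rim blue outline rows at z 85 : extents
m=(u>340)&(u<445)&(v>130)&(v<260)&(abs(W[...,2]-85)<3)&(H>100)&(H<130)
q=W[m][:,:2]-B;print(m.sum(),np.percentile(q@ex,[1,99]),np.percentile(q@ey,[1,99]))
E
```

```text
7.83 [509.78 127.56 107.57] zaxis [ 1.9e-03 -4.0e-04 -1.0e+00] head 0.2787 F [0.5 0.2 0.1] w 84.3 0.0
[-0.0143 -0.0075 -0.011   0.0044 -0.0012  0.0015] [ 8.07690869e-02  2.23617340e-01  1.77035189e+00 -6.18740157e-04
  1.14573946e+00  1.37313727e+00]
50.665619901079026
[ 513.5 -169.3] [(88.8, -1.3086), (54.4, 0.2622)]
green box-frame -4.09064489507859 -64.22651683156624
662 [-88.87209616  92.79741787] [-120.41209461  118.81183215]
```

apply_moves(targets=[{"claw": 84, "dp": [0, 0, 0.04], "rot": [0, 0, 0]}, {"claw": 84, "dp": [0, 0, 0.04], "rot": [0, 0, 0]}, {"claw": 84, "dp": [0, 0, 0.03], "rot": [0, 0, 0]}, {"claw": 84, "dp": [0, 0, 0], "rot": [0, 0, 0]}, {"claw": 84, "dp": [0, 0, 0], "rot": [0, 0, 0]}, {"claw": 84, "dp": [0, 0, 0], "rot": [0, 0, 0]}])

```text
time: 8.57
tcp_pos: [509.7, 128.3, 52.7]
orientation: [0.0, 0.99, 0.139, 0.001]
ft_force: [0.1, -0.6, 0.2]
grip_width: 0.895
grip_force: 0.0
```

```bash
python3 - <<'E'
from st import *
p,R=st();print(R.inv().apply(np.array([511.1,126.4,37])-p)/500)
E
```

```text
8.57 [509.67 128.25  52.71] zaxis [ 1.9e-03  1.0e-04 -1.0e+00] head 0.2791 F [ 0.1 -0.6  0.2] w 84.1 0.0
[0.00166039 0.0043313  0.03143413]
```

apply_moves(targets=[{"claw": 84, "dp": [0.0017, 0.0043, 0.015], "rot": [0, 0, 0]}, {"claw": 84, "dp": [0, 0, 0.016], "rot": [0, 0, 0]}, {"claw": 84, "dp": [0, 0, 0], "rot": [0, 0, 0]}, {"claw": 84, "dp": [0, 0, 0], "rot": [0, 0, 0]}, {"claw": 62, "dp": [0, 0, 0], "rot": [0, 0, 0]}, {"claw": 40, "dp": [0, 0, 0], "rot": [0, 0, 0]}, {"claw": 40, "dp": [0, 0, 0], "rot": [0, 0, 0]}, {"claw": 40, "dp": [0, 0, 0], "rot": [0, 0, 0]}])

```text
time: 9.57
tcp_pos: [510.3, 126.4, 36.4]
orientation: [0.0, 0.99, 0.139, 0.0]
ft_force: [0.9, -0.9, 0.9]
grip_width: 0.588
grip_force: 30.0
```

```bash
python3 - <<'E'
from st import *
p,R=st()
# tilt plan: pivot at pack local (-45,0) z=12 ; TCP relative
h=.279;d=np.array([np.cos(h),np.sin(h),0]);O=np.array([511.1,126.4,12.]);piv=O-45*d
ax=np.array([np.sin(h),-np.cos(h),0]) # -pack y : x tips up
p=np.array(p);R=down(h)
wps=[];th=15.;n=8
for i in range(1,n+1):
    Q=Rn.from_rotvec(ax*np.radians(th*i/n))
    sh=d*1.5*min(1,i/3)+np.array([0,0,1.5])*min(1,i/3)
    wps.append((piv+Q.apply(p-piv)+sh,Q*R,1))
print("tilt");p2,R2=rows(p,R,wps)
print("draw");p3,R3=rows(p2,R2,[(p2+16*d,R2,4)])
print("lift");p4,R4=rows(p3,R3,[(p3+[0,0,140],R3,4)])
E
```

```text
9.57 [510.32 126.36  36.4 ] zaxis [ 3.e-04 -1.e-04 -1.e+00] head 0.2792 F [ 0.9 -0.9  0.9] w 55.3 29.997898042201996
tilt
"dp": [-0.0006, 0.0, -0.0039] "rot": [0.0, 0.0313, 0.0]
"dp": [-0.0007, 0.0, -0.0038] "rot": [0.0, 0.0312, 0.0]
"dp": [-0.0005, 0.0, -0.0038] "rot": [0.0, 0.0312, 0.0]
"dp": [-0.0017, 0.0, -0.0029] "rot": [0.0, 0.0313, 0.0]
"dp": [-0.0016, 0.0, -0.0028] "rot": [0.0, 0.0313, 0.0]
"dp": [-0.0017, 0.0, -0.0029] "rot": [0.0, 0.0312, 0.0]
"dp": [-0.0016, 0.0, -0.0029] "rot": [0.0, 0.0313, 0.0]
"dp": [-0.0017, 0.0, -0.0029] "rot": [0.0, 0.0312, 0.0]
end [504.22 124.61  48.54] [-0.01815, 0.98181, 0.13786, 0.12926]
draw
"dp": [0.0077, 0.0, 0.0021] "rot": [0.0, 0.0, 0.0]
"dp": [0.0078, 0.0, 0.002] "rot": [0.0, 0.0, 0.0]
"dp": [0.0077, 0.0, 0.0021] "rot": [0.0, 0.0, 0.0]
"dp": [0.0077, 0.0, 0.0021] "rot": [0.0, 0.0, 0.0]
end [519.59 129.02  48.53] [-0.01815, 0.98181, 0.13786, 0.12926]
lift
"dp": [0.0181, 0.0, -0.0676] "rot": [0.0, 0.0, 0.0]
"dp": [0.0181, 0.0, -0.0676] "rot": [0.0, 0.0, 0.0]
"dp": [0.0182, 0.0, -0.0676] "rot": [0.0, 0.0, 0.0]
"dp": [0.0181, 0.0, -0.0677] "rot": [0.0, 0.0, 0.0]
end [519.6  129.02 188.55] [-0.01815, 0.98181, 0.13786, 0.12926]
```

apply_moves(targets=[{"claw": 40, "dp": [-0.0006, 0, -0.0039], "rot": [0, 0.0313, 0]}, {"claw": 40, "dp": [-0.0007, 0, -0.0038], "rot": [0, 0.0312, 0]}, {"claw": 40, "dp": [-0.0005, 0, -0.0038], "rot": [0, 0.0312, 0]}, {"claw": 40, "dp": [-0.0017, 0, -0.0029], "rot": [0, 0.0313, 0]}, {"claw": 40, "dp": [-0.0016, 0, -0.0028], "rot": [0, 0.0313, 0]}, {"claw": 40, "dp": [-0.0017, 0, -0.0029], "rot": [0, 0.0312, 0]}, {"claw": 40, "dp": [-0.0016, 0, -0.0029], "rot": [0, 0.0313, 0]}, {"claw": 40, "dp": [-0.0017, 0, -0.0029], "rot": [0, 0.0312, 0]}, {"claw": 40, "dp": [0, 0, 0], "rot": [0, 0, 0]}])

```text
time: 10.7
tcp_pos: [505.5, 125.0, 49.6]
orientation: [-0.018, 0.981, 0.137, 0.132]
ft_force: [4.4, 2.6, -6.8]
grip_width: 0.594
grip_force: 30.0
```

```bash
python3 - <<'E'
from st import *
st()
c=vision.capture("side");cv2.imwrite("pics/s2.png",cv2.resize(c["image"][130:290,180:400],None,fx=3.5,fy=3.5,interpolation=cv2.INTER_CUBIC))
E
```

```text
10.7 [505.53 124.95  49.57] zaxis [ 0.2547  0.0723 -0.9643] head 0.2781 F [ 4.4  2.6 -6.8] w 55.8 29.99736785888672
```

View pics/s2.png

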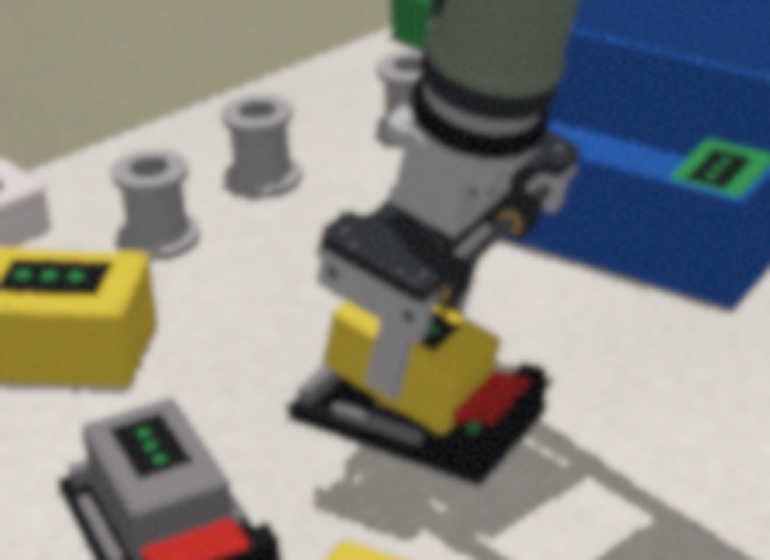

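The pack has tilted with the gripper: its far end at (340,330) is up over the kerb, and the near end is at the lip at (460,415). Forces are small. I'll draw it out and lift.

apply_moves(targets=[{"claw": 40, "dp": [0.0077, 0, 0.0021], "rot": [0, 0, 0]}, {"claw": 40, "dp": [0.0077, 0, 0.0021], "rot": [0, 0, 0]}, {"claw": 40, "dp": [0.0077, 0, 0.0021], "rot": [0, 0, 0]}, {"claw": 40, "dp": [0.0077, 0, 0.0021], "rot": [0, 0, 0]}, {"claw": 40, "dp": [0, 0, 0], "rot": [0, 0, 0]}])

```text
time: 11.38
tcp_pos: [519.8, 129.2, 48.3]
orientation: [-0.018, 0.982, 0.138, 0.129]
ft_force: [-0.1, 0.5, -4.5]
grip_width: 0.592
grip_force: 30.0
```

apply_moves(targets=[{"claw": 40, "dp": [0.009, 0, -0.0338], "rot": [0, 0, 0]}, {"claw": 40, "dp": [0.0136, 0, -0.0507], "rot": [0, 0, 0]}, {"claw": 40, "dp": [0.0136, 0, -0.0507], "rot": [0, 0, 0]}, {"claw": 40, "dp": [0.0136, 0, -0.0507], "rot": [0, 0, 0]}, {"claw": 40, "dp": [0.0136, 0, -0.0507], "rot": [0, 0, 0]}, {"claw": 40, "dp": [0, 0, 0], "rot": [0, 0, 0]}, {"claw": 40, "dp": [0, 0, 0], "rot": [0, 0, 0]}])

```text
time: 12.25
tcp_pos: [518.3, 129.0, 169.4]
orientation: [-0.018, 0.982, 0.138, 0.128]
ft_force: [-0.5, 0.2, -4.2]
grip_width: 0.596
grip_force: 30.0
```

```bash
python3 - <<'E'
from st import *
p,R=st();print(read_state()["q"].round(3))
yaw=-1.328;ex=np.array([np.cos(yaw),np.sin(yaw)]);ey=np.array([-ex[1],ex[0]]);B=np.array([576.8,-157.8])+ex
g=B-5*ex+58*ey
print(g)
R=down(.279)*Rn.from_rotvec([0,np.radians(15),0])
rows(p,R,[((520,110,195),down(.279),2),((530,60,200),down(.279+.2),1),((*g,200),down(yaw+np.pi),9)])
E
```

```text
12.25 [518.27 129.01 169.38] zaxis [ 0.2464  0.0712 -0.9666] head 0.2791 F [-0.5  0.2 -4.2] w 56.0 29.997037053108215
[ 0.044 -0.     1.902  0.072  0.988  1.304]
[ 632.13715857 -139.97308549]
"dp": [0.0032, 0.0188, -0.0257] "rot": [0.0, -0.125, 0.0]
"dp": [-0.0002, 0.0187, -0.0258] "rot": [0.0, -0.125, 0.0]
"dp": [-0.0083, 0.1016, -0.01] "rot": [0.0, 0.0, -0.191]
"dp": [-0.0003, 0.0499, 0.0] "rot": [0.0, 0.0, -0.1416]
"dp": [-0.0078, 0.0493, 0.0] "rot": [0.0, 0.0, -0.1416]
"dp": [-0.0149, 0.0476, 0.0] "rot": [0.0, 0.0, -0.1416]
"dp": [-0.0218, 0.0449, 0.0] "rot": [0.0, 0.0, -0.1416]
"dp": [-0.0281, 0.0412, 0.0] "rot": [0.0, 0.0, -0.1416]
"dp": [-0.034, 0.0366, 0.0] "rot": [0.0, 0.0, -0.1416]
"dp": [-0.039, 0.0311, 0.0] "rot": [0.0, 0.0, -0.1416]
"dp": [-0.0431, 0.0251, 0.0] "rot": [0.0, 0.0, -0.1416]
"dp": [-0.0464, 0.0184, 0.0] "rot": [0.0, 0.0, -0.1416]
end [ 632.14 -139.96  199.99] [0.0, 0.61628, 0.78752, -0.0]
```

```bash
python3 - <<'E'
from st import *
p,R=st()
rows([520,110,195],down(.279),[((632.14,-139.97,195),down(-1.328+np.pi),10)])
E
```

```text
12.25 [518.27 129.01 169.38] zaxis [ 0.2464  0.0712 -0.9666] head 0.2791 F [-0.5  0.2 -4.2] w 56.0 29.997037053108215
"dp": [0.0078, 0.0542, 0.0] "rot": [0.0, 0.0, -0.1465]
"dp": [-0.0006, 0.0548, 0.0] "rot": [0.0, 0.0, -0.1466]
"dp": [-0.009, 0.0541, 0.0] "rot": [0.0, 0.0, -0.1465]
"dp": [-0.0171, 0.052, 0.0] "rot": [0.0, 0.0, -0.1466]
"dp": [-0.0249, 0.0489, 0.0] "rot": [0.0, 0.0, -0.1465]
"dp": [-0.032, 0.0444, 0.0] "rot": [0.0, 0.0, -0.1466]
"dp": [-0.0385, 0.0391, 0.0] "rot": [0.0, 0.0, -0.1465]
"dp": [-0.0439, 0.0327, 0.0] "rot": [0.0, 0.0, -0.1465]
"dp": [-0.0485, 0.0255, 0.0] "rot": [0.0, 0.0, -0.1466]
"dp": [-0.0518, 0.0179, 0.0] "rot": [0.0, 0.0, -0.1465]
end [ 632.13 -139.98  195.  ] [0.0, 0.61628, 0.78752, -0.0]
```

apply_moves(targets=[{"claw": 40, "dp": [0.0032, 0.0188, -0.0257], "rot": [0, -0.125, 0]}, {"claw": 40, "dp": [-0.0002, 0.0187, -0.0258], "rot": [0, -0.125, 0]}, {"claw": 40, "dp": [0, 0, 0], "rot": [0, 0, 0]}])

```text
time: 12.62
tcp_pos: [523.3, 110.1, 195.6]
orientation: [-0.0, 0.99, 0.139, 0.001]
ft_force: [0.9, -0.6, -5.4]
grip_width: 0.594
grip_force: 30.0
```

apply_moves(targets=[{"claw": 40, "dp": [0.0078, 0.0542, 0], "rot": [0, 0, -0.1465]}, {"claw": 40, "dp": [-0.0006, 0.0548, 0], "rot": [0, 0, -0.1466]}, {"claw": 40, "dp": [-0.009, 0.0541, 0], "rot": [0, 0, -0.1465]}, {"claw": 40, "dp": [-0.0171, 0.052, 0], "rot": [0, 0, -0.1466]}, {"claw": 40, "dp": [-0.0249, 0.0489, 0], "rot": [0, 0, -0.1465]}, {"claw": 40, "dp": [-0.032, 0.0444, 0], "rot": [0, 0, -0.1466]}, {"claw": 40, "dp": [-0.0385, 0.0391, 0], "rot": [0, 0, -0.1465]}, {"claw": 40, "dp": [-0.0439, 0.0327, 0], "rot": [0, 0, -0.1465]}, {"claw": 40, "dp": [-0.0485, 0.0255, 0], "rot": [0, 0, -0.1466]}, {"claw": 40, "dp": [-0.0518, 0.0179, 0], "rot": [0, 0, -0.1465]}])

```text
time: 13.88
tcp_pos: [632.0, -139.6, 193.7]
orientation: [-0.001, 0.614, 0.789, 0.0]
ft_force: [0.1, -0.4, -5.5]
grip_width: 0.591
grip_force: 30.0
```

apply_moves(targets=[{"claw": 40, "dp": [0, 0, 0], "rot": [0, 0, 0]}, {"claw": 40, "dp": [0, 0, 0], "rot": [0, 0, 0]}, {"claw": 40, "dp": [0, 0, 0], "rot": [0, 0, 0]}, {"claw": 40, "dp": [0, 0, 0], "rot": [0, 0, 0]}])

```text
time: 14.38
tcp_pos: [633.1, -139.0, 196.3]
orientation: [-0.0, 0.616, 0.788, 0.0]
ft_force: [0.3, 0.6, -4.4]
grip_width: 0.597
grip_force: 30.0
```

```bash
python3 - <<'E'
from st import *
p,R=st();print(read_state()["q"].round(2))
g=np.array([632.14,-139.97,110])
print(R.inv().apply(g-p)/500)
c=vision.capture("side");cv2.imwrite("pics/s3.png",cv2.resize(c["image"][40:240,280:500],None,fx=2.9,fy=2.9,interpolation=cv2.INTER_CUBIC))
E
```

```text
14.38 [ 633.11 -138.97  196.29] zaxis [ 0.e+00  3.e-04 -1.e+00] head 1.8145 F [ 0.3  0.6 -4.4] w 56.1 29.99707192182541
[-0.35  0.38  1.37  0.    1.39 -0.59]
[-0.00151226 -0.00238606  0.17256953]
```

View pics/s3.png

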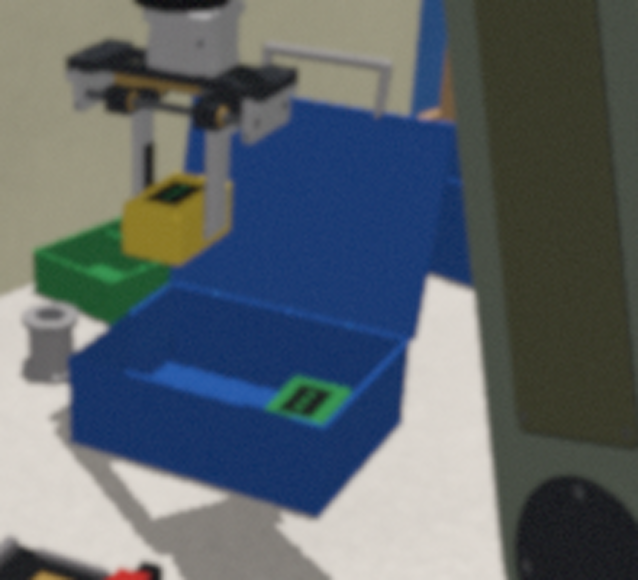

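The pack hangs level over the empty half, clear of the lid. The lid is leaning open. I'll lower the pack.

apply_moves(targets=[{"claw": 40, "dp": [-0.0015, -0.0024, 0.05], "rot": [0, 0, 0]}, {"claw": 40, "dp": [0, 0, 0.05], "rot": [0, 0, 0]}, {"claw": 40, "dp": [0, 0, 0.05], "rot": [0, 0, 0]}, {"claw": 40, "dp": [0, 0, 0.05], "rot": [0, 0, 0]}, {"claw": 40, "dp": [0, 0, 0.05], "rot": [0, 0, 0]}, {"claw": 40, "dp": [0, 0, 0.03], "rot": [0, 0, 0]}, {"claw": 40, "dp": [0, 0, 0.02], "rot": [0, 0, 0]}, {"claw": 40, "dp": [0, 0, 0], "rot": [0, 0, 0]}, {"claw": 40, "dp": [0, 0, 0], "rot": [0, 0, 0]}, {"claw": 40, "dp": [0, 0, 0], "rot": [0, 0, 0]}])

```text
time: 15.68
tcp_pos: [633.2, -141.2, 47.6]
orientation: [0.001, 0.616, 0.788, 0.0]
ft_force: [-0.4, 0.1, -3.8]
grip_width: 0.594
grip_force: 30.0
```

```bash
python3 st.py
```

```text
15.68 [ 633.22 -141.2    47.6 ] zaxis [ 2.1e-03 -7.0e-04 -1.0e+00] head 1.8138 F [-0.4  0.1 -3.8] w 55.8 29.997060298919678
```

apply_moves(targets=[{"claw": 40, "dp": [0, 0, 0.01], "rot": [0, 0, 0]}, {"claw": 40, "dp": [0, 0, 0.01], "rot": [0, 0, 0]}, {"claw": 40, "dp": [0, 0, 0.006], "rot": [0, 0, 0]}, {"claw": 40, "dp": [0, 0, 0.004], "rot": [0, 0, 0]}, {"claw": 40, "dp": [0, 0, 0], "rot": [0, 0, 0]}, {"claw": 40, "dp": [0, 0, 0], "rot": [0, 0, 0]}])

```text
time: 16.42
tcp_pos: [632.5, -140.9, 31.5]
orientation: [0.0, 0.616, 0.788, 0.0]
ft_force: [0.8, 0.4, -3.7]
grip_width: 0.593
grip_force: 30.0
```

apply_moves(targets=[{"claw": 40, "dp": [0, 0, 0.002], "rot": [0, 0, 0]}, {"claw": 40, "dp": [0, 0, 0.002], "rot": [0, 0, 0]}, {"claw": 40, "dp": [0, 0, 0], "rot": [0, 0, 0]}])

```text
time: 16.8
tcp_pos: [632.4, -141.0, 29.5]
orientation: [0.0, 0.616, 0.788, 0.0]
ft_force: [-0.2, -0.2, -4.4]
grip_width: 0.593
grip_force: 30.0
```

apply_moves(targets=[{"claw": 40, "dp": [0, 0, 0.001], "rot": [0, 0, 0]}, {"claw": 40, "dp": [0, 0, 0.001], "rot": [0, 0, 0]}, {"claw": 40, "dp": [0, 0, 0], "rot": [0, 0, 0]}])

```text
time: 17.18
tcp_pos: [632.4, -141.0, 29.4]
orientation: [0.0, 0.616, 0.788, -0.0]
ft_force: [-2.7, 0.3, 5.0]
grip_width: 0.593
grip_force: 30.0
```

apply_moves(targets=[{"claw": 40, "dp": [0, 0, 0.001], "rot": [0, 0, 0]}, {"claw": 40, "dp": [0, 0, 0], "rot": [0, 0, 0]}])

```text
time: 17.42
tcp_pos: [632.5, -141.0, 29.4]
orientation: [0.0, 0.616, 0.788, -0.0]
ft_force: [-5.2, 1.0, 7.5]
grip_width: 0.596
grip_force: 30.0
```

apply_moves(targets=[{"claw": 62, "dp": [0, 0, 0], "rot": [0, 0, 0]}, {"claw": 70, "dp": [0, 0, 0], "rot": [0, 0, 0]}, {"claw": 70, "dp": [0, 0, 0], "rot": [0, 0, 0]}, {"claw": 70, "dp": [0, 0, -0.02], "rot": [0, 0, 0]}, {"claw": 70, "dp": [0, 0, -0.06], "rot": [0, 0, 0]}, {"claw": 70, "dp": [0, 0, -0.1], "rot": [0, 0, 0]}, {"claw": 70, "dp": [0, 0, -0.1], "rot": [0, 0, 0]}, {"claw": 70, "dp": [0, 0, -0.1], "rot": [0, 0, 0]}, {"claw": 34, "dp": [0, 0, -0.1], "rot": [0, 0, 0]}, {"claw": 34, "dp": [0, 0, -0.1], "rot": [0, 0, 0]}])

```text
time: 18.68
tcp_pos: [632.2, -140.8, 320.5]
orientation: [0.001, 0.616, 0.788, 0.0]
ft_force: [0.3, 0.5, -0.2]
grip_width: 0.566
grip_force: 0.0
```

```bash
python3 - <<'E'
from st import *
p,R=st()
R=down(-1.328+np.pi)
p,R=rows(p,R,[((611.7,-294.2,352),down(-1.328+np.pi/2),9)])
c=vision.capture("top");np.savez("top2.npz",**c)
cv2.imwrite("pics/t2.png",cv2.resize(c["image"][100:300,230:530],None,fx=2.6,fy=2.6,interpolation=cv2.INTER_CUBIC))
E
```

```text
18.68 [ 632.2  -140.82  320.46] zaxis [ 1.3e-03 -4.0e-04 -1.0e+00] head 1.8138 F [ 0.3  0.5 -0.2] w 53.2 0.0
"dp": [-0.032, -0.0126, -0.007] "rot": [0.0, 0.0, 0.1667]
"dp": [-0.0337, -0.0069, -0.007] "rot": [0.0, 0.0, 0.1666]
"dp": [-0.0344, -0.0009, -0.007] "rot": [0.0, 0.0, 0.1667]
"dp": [-0.034, 0.0051, -0.007] "rot": [0.0, 0.0, 0.1667]
"dp": [-0.0326, 0.0109, -0.007] "rot": [0.0, 0.0, 0.1666]
"dp": [-0.0302, 0.0163, -0.007] "rot": [0.0, 0.0, 0.1667]
"dp": [-0.027, 0.0214, -0.0071] "rot": [0.0, 0.0, 0.1667]
"dp": [-0.0227, 0.0258, -0.007] "rot": [0.0, 0.0, 0.1666]
"dp": [-0.018, 0.0293, -0.007] "rot": [0.0, 0.0, 0.1667]
end [ 611.71 -294.19  352.01] [-0.0, 0.99264, 0.1211, 0.0]
```

View pics/t2.png

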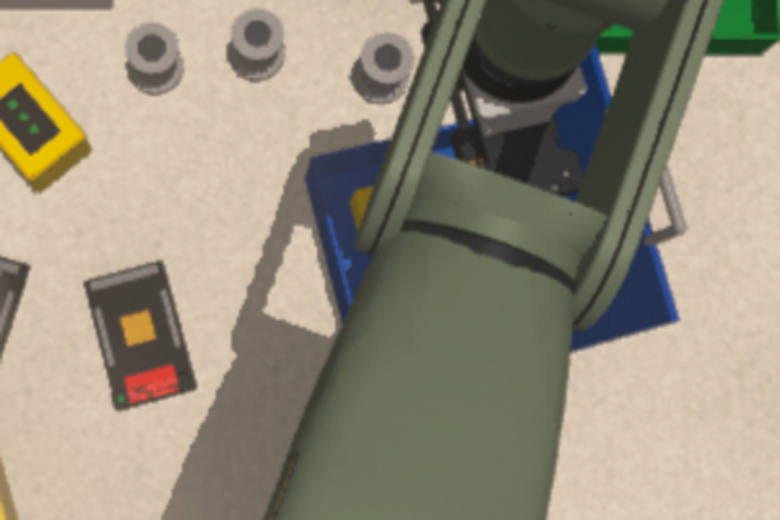

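The cradle is now empty, with its contacts showing at (138,330). The arm hides most of the box, and only a yellow corner shows at (360,205). I'll go back to the handle.

apply_moves(targets=[{"claw": 34, "dp": [-0.032, -0.0126, -0.0315], "rot": [0, 0, 0.1667]}, {"claw": 34, "dp": [-0.0337, -0.0069, -0.0315], "rot": [0, 0, 0.1666]}, {"claw": 34, "dp": [-0.0344, -0.0009, 0], "rot": [0, 0, 0.1667]}, {"claw": 34, "dp": [-0.034, 0.0051, 0], "rot": [0, 0, 0.1667]}, {"claw": 34, "dp": [-0.0326, 0.0109, 0], "rot": [0, 0, 0.1666]}, {"claw": 34, "dp": [-0.0302, 0.0163, 0], "rot": [0, 0, 0.1667]}, {"claw": 34, "dp": [-0.027, 0.0214, 0], "rot": [0, 0, 0.1667]}, {"claw": 34, "dp": [-0.0227, 0.0258, 0], "rot": [0, 0, 0.1666]}, {"claw": 34, "dp": [-0.018, 0.0293, 0], "rot": [0, 0, 0.1667]}, {"claw": 34, "dp": [0, 0, 0], "rot": [0, 0, 0]}])

```text
time: 19.98
tcp_pos: [611.5, -295.3, 349.2]
orientation: [0.0, 0.993, 0.121, -0.0]
ft_force: [-0.5, 0.7, 0.4]
grip_width: 0.362
grip_force: 0.0
```

apply_moves(targets=[{"claw": 34, "dp": [0, 0, 0], "rot": [0, 0, 0]}, {"claw": 34, "dp": [0, 0, 0], "rot": [0, 0, 0]}])

```text
time: 20.23
tcp_pos: [612.1, -293.4, 349.6]
orientation: [-0.0, 0.992, 0.122, 0.0]
ft_force: [-0.4, 0.4, 0.1]
grip_width: 0.358
grip_force: 0.0
```

```bash
python3 - <<'E'
from st import *
p,R=st();print(R.inv().apply(np.array([611.5,-293.7,299.7])-p)/500)
c=vision.capture("side");cv2.imwrite("pics/s4.png",cv2.resize(c["image"][60:240,280:480],None,fx=3.2,fy=3.2,interpolation=cv2.INTER_CUBIC))
E
```

```text
20.23 [ 612.09 -293.41  349.56] zaxis [ 2.e-04  2.e-04 -1.e+00] head 0.2453 F [-0.4  0.4  0.1] w 33.7 0.0
[-0.00131332  0.00028196  0.09971094]
```

View pics/s4.png

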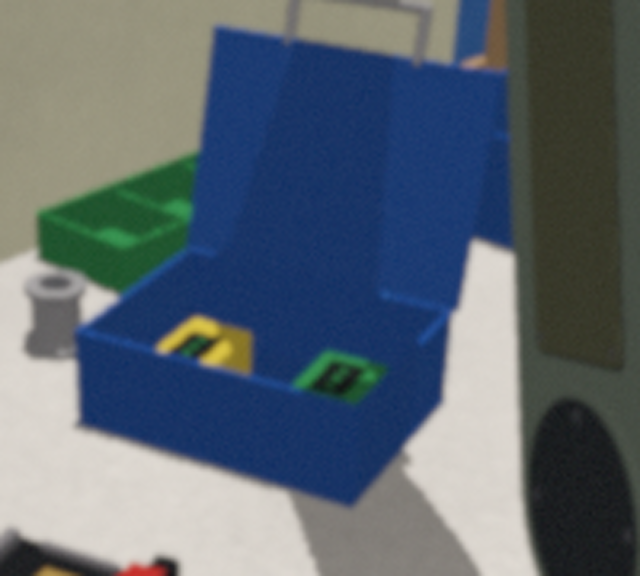

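The yellow and green packs both lie flat in the box, at (210,345) and (340,375), and the lid is open. I'll grip the handle again.

apply_moves(targets=[{"claw": 34, "dp": [-0.0013, 0.0003, 0.05], "rot": [0, 0, 0]}, {"claw": 34, "dp": [0, 0, 0.03], "rot": [0, 0, 0]}, {"claw": 34, "dp": [0, 0, 0.02], "rot": [0, 0, 0]}, {"claw": 34, "dp": [0, 0, 0], "rot": [0, 0, 0]}, {"claw": 34, "dp": [0, 0, 0], "rot": [0, 0, 0]}, {"claw": 0, "dp": [0, 0, 0], "rot": [0, 0, 0]}, {"claw": 0, "dp": [0, 0, 0], "rot": [0, 0, 0]}, {"claw": 0, "dp": [0, 0, 0], "rot": [0, 0, 0]}, {"claw": 0, "dp": [0, 0, 0], "rot": [0, 0, 0]}])

```text
time: 21.4
tcp_pos: [611.5, -294.8, 299.9]
orientation: [0.0, 0.993, 0.121, 0.0]
ft_force: [-0.3, -0.4, 1.2]
grip_width: 0.094
grip_force: 30.0
```

```bash
python3 - <<'E'
from st import *
st()
a=np.linspace(1.8,0,31);x=-220*np.cos(a);z=220*np.sin(a)
for r in (np.c_[np.diff(x),-np.diff(z)]/500).round(4).tolist(): print(r)
E
```

```text
21.4 [ 611.47 -294.84  299.92] zaxis [ 8.e-04 -7.e-04 -1.e+00] head 0.2429 F [-0.3 -0.4  1.2] w 8.9 30.000329911708832
[-0.0259, -0.0052]
[-0.0261, -0.0037]
[-0.0263, -0.0021]
[-0.0264, -0.0005]
[-0.0264, 0.0011]
[-0.0263, 0.0027]
[-0.0261, 0.0042]
[-0.0258, 0.0058]
[-0.0254, 0.0073]
[-0.0249, 0.0088]
[-0.0243, 0.0103]
[-0.0236, 0.0117]
[-0.0229, 0.0131]
[-0.0221, 0.0145]
[-0.0212, 0.0158]
[-0.0202, 0.017]
[-0.0191, 0.0182]
[-0.018, 0.0193]
[-0.0168, 0.0204]
[-0.0156, 0.0213]
[-0.0142, 0.0222]
[-0.0129, 0.023]
[-0.0115, 0.0238]
[-0.01, 0.0244]
[-0.0086, 0.025]
[-0.007, 0.0254]
[-0.0055, 0.0258]
[-0.0039, 0.0261]
[-0.0024, 0.0263]
[-0.0008, 0.0264]
```

apply_moves(targets=[{"claw": 0, "dp": [0, -0.0259, -0.0052], "rot": [0, 0, 0]}, {"claw": 0, "dp": [0, -0.0261, -0.0037], "rot": [0, 0, 0]}, {"claw": 0, "dp": [0, -0.0263, -0.0021], "rot": [0, 0, 0]}, {"claw": 0, "dp": [0, -0.0264, -0.0005], "rot": [0, 0, 0]}, {"claw": 0, "dp": [0, -0.0264, 0.0011], "rot": [0, 0, 0]}, {"claw": 0, "dp": [0, -0.0263, 0.0027], "rot": [0, 0, 0]}, {"claw": 0, "dp": [0, -0.0261, 0.0042], "rot": [0, 0, 0]}, {"claw": 0, "dp": [0, -0.0258, 0.0058], "rot": [0, 0, 0]}, {"claw": 0, "dp": [0, -0.0254, 0.0073], "rot": [0, 0, 0]}, {"claw": 0, "dp": [0, -0.0249, 0.0088], "rot": [0, 0, 0]}])

```text
time: 22.65
tcp_pos: [580.0, -167.7, 289.8]
orientation: [-0.0, 0.993, 0.121, 0.0]
ft_force: [2.9, -0.8, -0.1]
grip_width: 0.095
grip_force: 30.0
```

apply_moves(targets=[{"claw": 0, "dp": [0, -0.0243, 0.0103], "rot": [0, 0, 0]}, {"claw": 0, "dp": [0, -0.0236, 0.0117], "rot": [0, 0, 0]}, {"claw": 0, "dp": [0, -0.0229, 0.0131], "rot": [0, 0, 0]}, {"claw": 0, "dp": [0, -0.0221, 0.0145], "rot": [0, 0, 0]}, {"claw": 0, "dp": [0, -0.0212, 0.0158], "rot": [0, 0, 0]}, {"claw": 0, "dp": [0, -0.0202, 0.017], "rot": [0, 0, 0]}, {"claw": 0, "dp": [0, -0.0191, 0.0182], "rot": [0, 0, 0]}, {"claw": 0, "dp": [0, -0.018, 0.0193], "rot": [0, 0, 0]}, {"claw": 0, "dp": [0, -0.0168, 0.0204], "rot": [0, 0, 0]}, {"claw": 0, "dp": [0, -0.0156, 0.0213], "rot": [0, 0, 0]}])

```text
time: 23.9
tcp_pos: [555.4, -69.3, 208.7]
orientation: [0.0, 0.993, 0.121, 0.0]
ft_force: [3.3, -0.2, -0.5]
grip_width: 0.096
grip_force: 30.0
```

apply_moves(targets=[{"claw": 0, "dp": [0, -0.0142, 0.0222], "rot": [0, 0, 0]}, {"claw": 0, "dp": [0, -0.0129, 0.023], "rot": [0, 0, 0]}, {"claw": 0, "dp": [0, -0.0115, 0.0238], "rot": [0, 0, 0]}, {"claw": 0, "dp": [0, -0.01, 0.0244], "rot": [0, 0, 0]}, {"claw": 0, "dp": [0, -0.0086, 0.025], "rot": [0, 0, 0]}, {"claw": 0, "dp": [0, -0.007, 0.0254], "rot": [0, 0, 0]}, {"claw": 0, "dp": [0, 0, 0], "rot": [0, 0, 0]}, {"claw": 0, "dp": [0, 0, 0], "rot": [0, 0, 0]}])

```text
time: 24.9
tcp_pos: [547.8, -38.6, 137.0]
orientation: [-0.0, 0.993, 0.121, -0.0]
ft_force: [2.4, -1.2, -1.2]
grip_width: 0.091
grip_force: 30.0
```

```bash
python3 st.py
```

```text
24.9 [547.81 -38.59 137.02] zaxis [-3.e-04 -0.e+00 -1.e+00] head 0.2428 F [ 2.4 -1.2 -1.2] w 8.6 30.000189542770386
```

apply_moves(targets=[{"claw": 0, "dp": [0, -0.003, 0.0129], "rot": [0, 0, 0]}, {"claw": 0, "dp": [0, -0.0025, 0.0129], "rot": [0, 0, 0]}, {"claw": 0, "dp": [0, -0.002, 0.013], "rot": [0, 0, 0]}, {"claw": 0, "dp": [0, -0.0019, 0.0131], "rot": [0, 0, 0]}, {"claw": 0, "dp": [0, -0.0014, 0.0131], "rot": [0, 0, 0]}, {"claw": 0, "dp": [0, -0.001, 0.0132], "rot": [0, 0, 0]}, {"claw": 0, "dp": [0, -0.0005, 0.01], "rot": [0, 0, 0]}, {"claw": 0, "dp": [0, -0.0003, 0.007], "rot": [0, 0, 0]}, {"claw": 0, "dp": [0, 0, 0], "rot": [0, 0, 0]}, {"claw": 0, "dp": [0, 0, 0], "rot": [0, 0, 0]}])

```text
time: 26.15
tcp_pos: [546.7, -33.1, 92.0]
orientation: [0.001, 0.993, 0.121, 0.0]
ft_force: [-1.4, -3.7, 12.3]
grip_width: 0.094
grip_force: 30.0
```

apply_moves(targets=[{"claw": 0, "dp": [0, 0, 0.003], "rot": [0, 0, 0]}, {"claw": 0, "dp": [0, 0, 0.003], "rot": [0, 0, 0]}, {"claw": 0, "dp": [0, 0, 0], "rot": [0, 0, 0]}])

```text
time: 26.52
tcp_pos: [546.8, -33.0, 91.8]
orientation: [0.001, 0.993, 0.121, 0.0]
ft_force: [-8.2, -3.2, 25.9]
grip_width: 0.097
grip_force: 30.0
```

Contact came about 6 mm higher than expected. I'll check the lid with depth before pushing further.

```bash
python3 - <<'E'
from st import *
st()
for n in("side","top"):
    c=vision.capture(n);W=world(c);np.savez(n+"3.npz",**c)
    yaw=-1.328;ex=np.array([np.cos(yaw),np.sin(yaw)]);ey=np.array([-ex[1],ex[0]]);B=np.array([577,-158.8])
    L=np.stack([(W[...,:2]-B)@ex,(W[...,:2]-B)@ey],-1)
    for c0 in("now",):
        m=(abs(L[...,0])<85)&(abs(L[...,1])<115)&(W[...,2]>80)&(W[...,2]<125)&(c["range_z"]>0)
        if m.sum()>50:
            A=np.c_[L[m],np.ones(m.sum())];s=np.linalg.lstsq(A,W[m][:,2],rcond=None)[0];
            k=abs(A@s-W[m][:,2])<5;s=np.linalg.lstsq(A[k],W[m][k][:,2],rcond=None)[0];print(n,m.sum(),s,"lid angle",-s[0])
for n in("side0","top0"):
    c=load(n);W=world(c);L=np.stack([(W[...,:2]-B)@ex,(W[...,:2]-B)@ey],-1)
    m=(abs(L[...,0])<85)&(abs(L[...,1])<115)&(W[...,2]>80)&(W[...,2]<125)
    A=np.c_[L[m],np.ones(m.sum())];s=np.linalg.lstsq(A,W[m][:,2],rcond=None)[0];print(n,m.sum(),s)
c=load("side3");cv2.imwrite("pics/s5.png",cv2.resize(c["image"][100:230,270:450],None,fx=4.2,fy=4.2,interpolation=cv2.INTER_CUBIC))
E
```

```text
26.52 [546.79 -33.03  91.75] zaxis [ 2.0e-04 -1.3e-03 -1.0e+00] head 0.2434 F [-8.2 -3.2 25.9] w 9.1 30.00594198703766
side 2096 [7.14682967e-03 9.09799303e-03 9.58647954e+01] lid angle -0.007146829672000498
top 3980 [-6.26355752e-03  4.97422356e-04  9.61261642e+01] lid angle 0.006263557523304471
side0 2880 [6.76334093e-03 2.33295205e-03 9.55915240e+01]
top0 6278 [-4.45210167e-04  2.28194576e-04  9.60539675e+01]
```

View pics/s5.png

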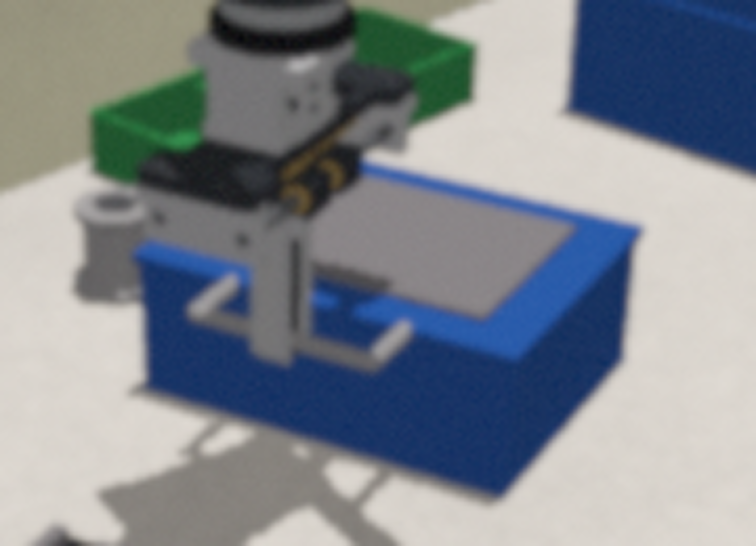

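The lid looks shut, and its plane matches the first picture to within about 0.006 rad. The bar just sat lower between the pads. I'll ease the load, release and retreat.

apply_moves(targets=[{"claw": 0, "dp": [0, 0, -0.003], "rot": [0, 0, 0]}, {"claw": 32, "dp": [0, 0, 0], "rot": [0, 0, 0]}, {"claw": 32, "dp": [0, 0, 0], "rot": [0, 0, 0]}, {"claw": 32, "dp": [0, 0, 0], "rot": [0, 0, 0]}, {"claw": 32, "dp": [0, 0, -0.03], "rot": [0, 0, 0]}, {"claw": 32, "dp": [0, 0, -0.06], "rot": [0, 0, 0]}, {"claw": 32, "dp": [0, 0, -0.1], "rot": [0, 0, 0]}, {"claw": 32, "dp": [0, 0, -0.1], "rot": [0, 0, 0]}, {"claw": 32, "dp": [0, 0, 0], "rot": [0, 0, 0]}, {"claw": 32, "dp": [0, 0, 0], "rot": [0, 0, 0]}])

```text
time: 27.88
tcp_pos: [546.0, -32.3, 233.5]
orientation: [-0.0, 0.993, 0.121, -0.0]
ft_force: [-0.4, -0.1, 0.6]
grip_width: 0.343
grip_force: 0.0
```

```bash
python3 - <<'E'
from st import *
st()
yaw=-1.328;ex=np.array([np.cos(yaw),np.sin(yaw)]);ey=np.array([-ex[1],ex[0]]);B=np.array([577,-158.8])
for n,cc in(("side",vision.capture("side")),("side0",load("side0"))):
    W=world(cc);L=np.stack([(W[...,:2]-B)@ex,(W[...,:2]-B)@ey],-1)
    for a,b in((-90,-60),(-60,0),(0,85)):
        m=(L[...,0]>a)&(L[...,0]<b)&(abs(L[...,1]+40)<70)&(W[...,2]>80)&(W[...,2]<110);print(n,a,m.sum(),W[m][:,2].mean())
E
```

```text
27.88 [545.96 -32.27 233.48] zaxis [-2.e-04  2.e-04 -1.e+00] head 0.243 F [-0.4 -0.1  0.6] w 32.3 0.0
side -90 516 92.15831909782246
side -60 687 96.12701226598729
side 0 808 95.81043416458492
side0 -90 524 91.94827587241082
side0 -60 690 96.06390348796799
side0 0 806 95.93705772137655
```

The lid heights now match the first picture to within about 0.2 mm, so the lid is fully shut, and the robot is touching nothing.

```bash
python3 -c "
from cell import order
print(order.job_done())"
```

```text
the job is handed in; nothing more can be done
None
```

The job is done and handed in at about 28 s: I opened the lid onto its stop, set the yellow pack flat in the box beside the green one and lowered the lid fully shut, without touching the green and grey packs.

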